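# Pack the gap beside a framed panel with the right spacer

### The job

The small framed panel in the front bay of the wooden mounting tray (the bay nearer the robot, with a rail on both sides) leaves a gap along the right-hand rail. Choose the one of the two wooden spacers, blue-topped or red-topped, that fills the gap snugly and stand it upright in the gap, between panel and rail, down on the tray floor and wholly within the length of the rail. Leave the other spacer standing upright on the table, clear of the tray.

Things in the scene. Friction and masses are not known exactly. Their poses are not given: they have to be found in the camera images.
- gap_rail (a point): Mid-length of the inner face of the tray's right-hand rail, at the tray floor (6 mm above the table); tray 234x171 mm, fixed. x along the rail, y across the gap to the panel, z up. Rail 100 mm long, 12 wide, 30 high; the top 6 mm of rail and panel slope back at 45 degrees (flared mouth). Gap 25 mm wide with the dark-framed panel in the front bay, 35 mm with the pale-framed one.
- panel_dark_edge (a point): Middle of the right-hand edge, at the underside, of the fixed dark-framed panel (blue sky; 100x110 mm, 30 high); axes as the tray's. In the front bay it lies 25 mm from gap_rail, across the gap; in the rear bay about 118 mm from it, and then the fixed pale-framed panel (100x100 mm) is in the front bay.
- spacer_thin_centre (a point): Centre (45 mm above the foot) of an upright wooden spacer, pale wood with a blue painted top; 22 mm thick along its y, 44 mm wide along its x, 90 mm tall along z, 100 g. Grip it across its thickness, fingers closing along its y, 20 to 30 mm above this point, so that the fingertips stay above the tray's rails.
- spacer_thick_centre (a point): Centre (45 mm above the foot) of an upright wooden spacer, pale wood with a red painted top; 32 mm thick along its y, 44 mm wide along its x, 90 mm tall along z, 100 g. Grip it across its thickness, fingers closing along its y, 20 to 30 mm above this point, so that the fingertips stay above the tray's rails.
Not all that is in view belongs to the job. What is shaped like the part that bears spacer_thin_centre but purple or yellow is not meant.

How it is judged:
By the outcome, as a careful person would: the job done as asked, in the order asked, and still so for the second after the job is handed in, with the robot touching nothing.
It also fails if it takes over 32 s, if anything falls off the work surface, if the arm or the gripper's body presses on something with over 40 N, if the wrist force passes 120 N, or if a joint passes its speed limit or range.

### The arm

A 7-joint arm with a two-finger parallel gripper is mounted at the origin on a cart in front of the work surface, level with it; the furniture and walls round the work are solid. World frame = base frame: x ahead of the robot, y to its left, z up, the work surface at z = 0. Lengths are in m, angles in rad, forces in N, time in s.
With the tool pointing down it reaches from about 0.4 to 0.875 m from the base axis. Payload 19.3 kg.
Tool frame: the origin (TCP) lies midway between the tips of the shut fingers; the grasp point (between the pads) lies 19 mm behind it; z points along the fingers, y is the line along which they close (so a half turn about z gives the same grasp; the last joint's range is limited). The gripper opens to 85 mm and grips with 20 to 120 N. Pads are 22 mm wide; open, the fingers measure 114 mm over their backs; the gripper's body (76 mm by 85 mm) begins 54 mm behind the grasp point. The pads swing forward as they close: fully open they stand 13 mm farther back than shut.
Start: joints at [1.143, 0.521, -0.036, 1.599, 0.021, 1.021, -0.113], TCP at [0.219, -0.585, 0.231] pointing down, gripper open.
Joint ranges: [-2.91, 2.91], [-0.3, 2.13], [-1.5, 1.42], [0.17, 2.43], [-1.26, 4.41], [0.16, 1.93], [-2.52, 2.52]. Speed limits (rad/s): [1.89, 1.89, 2.39, 2.39, 3.01, 3.01, 3.01].

### API

Orientations are given as [roll, pitch, yaw] about the fixed x, y, z axes, in that order (R = Rz(yaw) Ry(pitch) Rx(roll)).
In Python, from workcell import bot gives the robot as it stands.
- The arm moves only by the tool move_arm, never from a script. Its argument "moves" is a list that holds one entry, the list of rows, each a list of 7 numbers: the opening, from 0 (shut) to 1 (fully open), then the shift along the tool's x, y, z in units of 1000 mm (1.0 is 1000 mm), then the turn, a rotation vector about the tool's x, y, z in units of 2 pi rad (1.0 is 2 pi rad). A call has 1 to 5 rows; each row is the pose to reach, as a shift and turn from the pose commanded when the call began, along the tool's axes at that moment, turning the shorter way round; what a row does not reach only later rows make up. A row lasts 1/10 s, in which the tool goes at most 50 mm and 8.59 degrees, less where a joint would pass 70% of its speed; a pose out of reach is approached as far as the arm can. A call with a number of a shift or a turn outside -1 to 1 is refused whole. A call with a gripper value outside its range is refused whole. The fingers move at their own pace and stop on an object; "force" is the grip in N (left out, the last holds). Time passes only in rows, so rows that repeat a pose let the fingers close. It gives the time, the measured TCP pose, the force, the opening and the grip force at its end, in the units of the state.
- bot.observe(): the state, without advancing time (a new reading comes with each control period).
- bot.grab_frame(name): name is "scene" or "side" or "wrist"; returns the picture (384x512x3 uint8, red, green, blue); there is no depth.
- bot.camera_params(name): a dict with "vertical_fov" (degrees; the focal length in pixels is half the picture's height over the tangent of half this angle, whatever the lens; pixels are square), "cx", "cy" (the principal point, pixels), "R" (3x3) and "t" (3): a world point X has camera coordinates R X + t. Camera axes: x right, y down, z forward; pixel columns grow to the right and rows downward; lengths in m; the calibration is good to about 2 mm. A picture is of the moment at which its call begins: read the wrist's pose just before it. camera_params takes no time and is no camera call; for the wrist camera it gives the pose at the moment of the call.
- bot.job_done(): hands the job in; it is judged then, once.
The state is a dict: "clock": time; "qpos": joint angles; "qd": joint speeds; "joint_efforts": joint torques, N m; "position": TCP position; "tool_rot": TCP orientation; "force": force on the tool from outside, world axes, zero at the start; "moment": the same for the moment, N m; "grip_width": finger opening in m; "finger_force": force on a finger pad.
Only numpy, scipy, OpenCV 4.12 (cv2) and the standard library are available. Lean on these libraries where they do the work, as an engineer would, in place of code of your own. Each camera call takes 0.05 s, during which the arm holds its last target. There are 200 camera calls.

## Working session

There is one attempt and no reset: what is moved stays moved. The work goes in short steps, Python scripts to look and compute and a tool call to move; the robot and the scene stay as the last step left them, time stands still between calls to the robot, and variables do not carry over. Pictures are saved under pics/ and viewed, at most 10 in all, crops included, and the job is handed in when it is done.

Besides the shell and the picture viewer there is one more tool, called after ">>>" as a command line: name --argument value ..., lists and objects as JSON in quotes. move_arm: Moves the arm, as the interface text tells. Shifts and turns lie within -1 to 1; 1 stands for 1000 mm of shift or 2 pi rad of turn. Its arguments: {"type":"object","properties":{"moves":{"type":"array"},"force":{"type":"number"}},"required":["moves"]}

```bash
mkdir -p pics; cat > h.py <<'E'
import numpy as np, cv2
from workcell import bot
def snap(n,f):
    p=bot.camera_params(n); im=bot.grab_frame(n); cv2.imwrite(f'pics/{f}.png',im[:,:,::-1]); np.savez(f'pics/{f}.npz',**{k:np.array(v) for k,v in p.items()}); return im,p
def load(f): return dict(np.load(f'pics/{f}.npz'))
def px(p,u,v,z):
    f=192/np.tan(np.radians(p['vertical_fov'])/2); R=np.array(p['R']);t=np.array(p['t'])
    d=R.T@np.array([(u-p['cx'])/f,(v-p['cy'])/f,1]); c=-R.T@t
    return c+d*(z-c[2])/d[2]
def proj(p,X):
    f=192/np.tan(np.radians(p['vertical_fov'])/2); c=np.array(p['R'])@X+p['t']; return f*c[:2]/c[2]+[p['cx'],p['cy']]
E
python3 - <<'E'
from h import *
a,p=snap('scene','s0');b,q=snap('side','d0')
cv2.imwrite('pics/both.png',cv2.resize(np.hstack([a,b]),(800,300))[:,:,::-1])
print(p,q,bot.observe())
E
```

```text
{'vertical_fov': 54.67721650824786, 'cx': 255.3017448821611, 'cy': 193.1573031495131, 'R': array([[-0.85262909, -0.52210603,  0.02071081],
       [-0.36245563,  0.56243101, -0.74316706],
       [ 0.3763636 , -0.6411526 , -0.6687853 ]]), 't': array([0.40695565, 0.28705407, 0.61822189])} {'vertical_fov': 46.9701893773362, 'cx': 262.29559528448743, 'cy': 192.708448320771, 'R': array([[-0.99980614, -0.01133284, -0.01610112],
       [ 0.00519283,  0.63702622, -0.77082464],
       [ 0.01899246, -0.77075882, -0.63684388]]), 't': array([0.52076674, 0.12612931, 0.90170232])} {'clock': 0.1, 'qpos': array([ 1.14279149,  0.52197227, -0.03630065,  1.59993005,  0.02121729,
        1.02111601, -0.11280609]), 'qd': array([-9.59367102e-04, -6.49557509e-04, -1.85974318e-04, -1.43722614e-03,
       -6.65196784e-04, -6.29813692e-04,  7.25761535e-05]), 'joint_efforts': array([ 4.65718840e-03, -9.28495288e+01,  1.98471688e+00, -3.70532763e+01,
        1.81517133e-02,  5.32653226e-03,  9.16757494e-05]), 'position': array([ 0.2187314 , -0.58515676,  0.23077997]), 'tool_rot': array([-3.14055710e+00,  1.00921448e-04,  3.57773273e-01]), 'force': array([ 0.10130442,  0.98390437, -0.19184501]), 'moment': array([ 0.00636357, -0.02361248, -0.02465642]), 'finger_force': 0.0, 'grip_width': 0.08548432914504332}
```

View pics/s0.png

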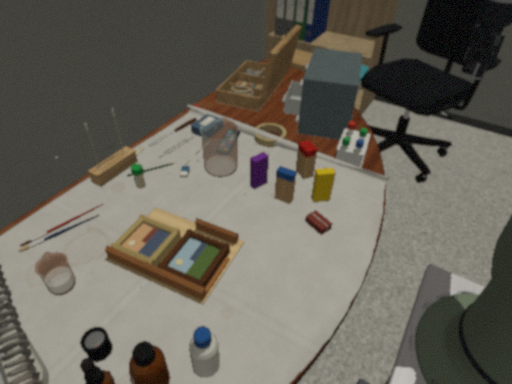

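View pics/d0.png

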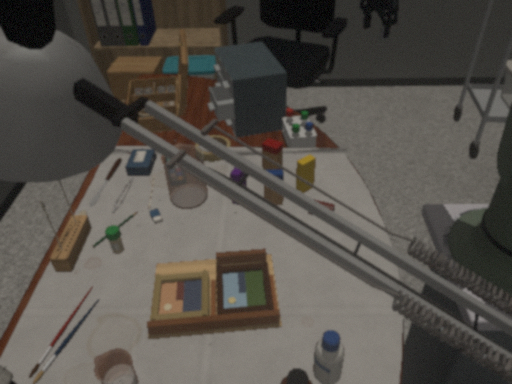

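The scene view shows the tray at (175,250). The dark-framed panel with blue sky (200,258) is in the bay nearer the robot, whose base is at the right. The right-hand rail is the far one at (217,234). That makes the gap 25 mm, so the thin blue-topped spacer fits.

Candidates in the scene view:
- blue top (286,183)
- red top (306,158)
- purple (259,170), a distractor
- yellow (322,184), a distractor

I'll confirm this with an enlarged crop.

```bash
python3 - <<'E'
from h import *
a=cv2.imread('pics/s0.png')
c1=cv2.resize(a[195:305,100:250],None,fx=5.3,fy=5.3,interpolation=cv2.INTER_CUBIC)[:,:795]
cv2.imwrite('pics/c1.png',c1)
c2=cv2.resize(a[130:210,240:345],None,fx=7,fy=7,interpolation=cv2.INTER_CUBIC)
cv2.imwrite('pics/c2.png',c2)
E
```

```text
(no output)
```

View pics/c1.png

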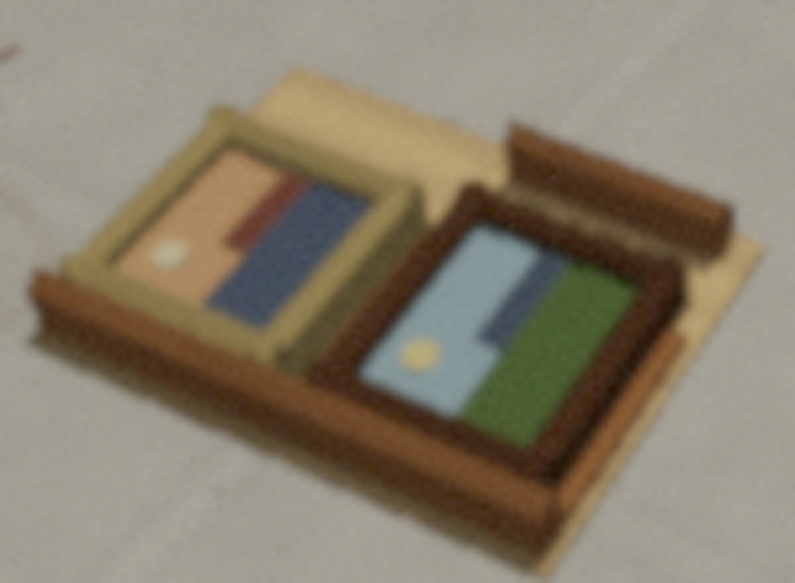

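View pics/c2.png

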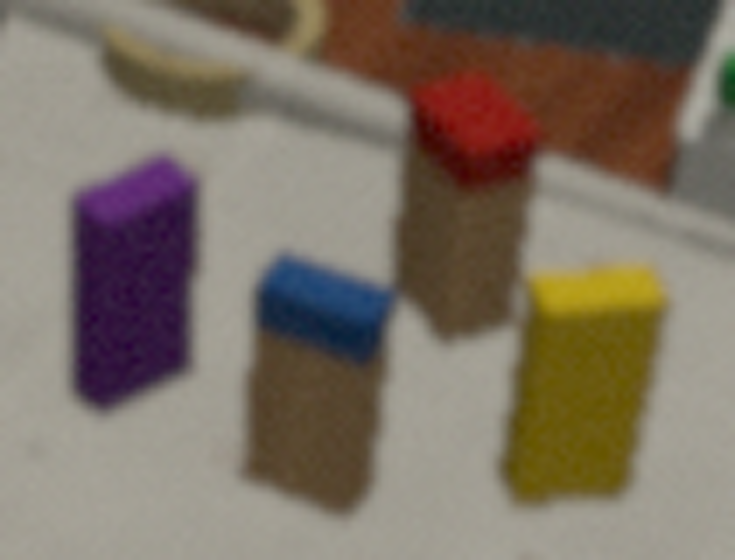

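```bash
python3 - <<'E'
from h import *
p=load('s0')
B=lambda u,v,z:px(p,u/7+240-.43,v/7+130-.43,z)
T=lambda u,v,z:px(p,u/5.3+100-.4,v/5.3+195-.4,z)
ks=dict(fl=B(248,475,0),fr=B(347,512,0),br=B(372,485,0),tl=B(262,288,.09),tr=B(378,325,.09),tbr=B(394,293,.09),tbl=B(284,253,.09),
 c1=T(297,68,.006),c2=T(763,245,.006),c3=T(543,572,0.003),c4=T(35,342,0),
 railL=T(512,128,.036),railR=T(733,208,.036), railBotInL=T(506,185,.006),railBotInR=T(712,255,.006),pR=T(685,265,.036),pL=T(472,185,.036),pR2=T(550,470,.036))
for k,v in ks.items(): print(k,v.round(4))
a=lambda i,j:(np.linalg.norm((ks[i]-ks[j])[:2]).round(4),np.degrees(np.arctan2(*(ks[i]-ks[j])[1::-1])).round(1))
for i,j in [('fl','fr'),('br','fr'),('tl','tr'),('tbr','tr'),('tbl','tbr'),('c1','c2'),('c2','c3'),('c4','c3'),('railL','railR'),('railBotInL','railBotInR'),('pL','pR'),('pR','pR2')]: print(i,j,a(i,j))
E
```

```text
fl [ 0.5173 -0.1583  0.    ]
fr [ 0.4792 -0.1604  0.    ]
br [ 0.4782 -0.1774  0.    ]
tl [ 0.514  -0.1514  0.09  ]
tr [ 0.4734 -0.155   0.09  ]
tbr [ 0.4765 -0.1726  0.09  ]
tbl [ 0.5169 -0.1717  0.09  ]
c1 [0.7334 0.0297 0.006 ]
c2 [0.504  0.0051 0.006 ]
c3 [0.4891 0.1706 0.003 ]
c4 [0.7184 0.194  0.    ]
railL [0.6105 0.0293 0.036 ]
railR [0.5103 0.0171 0.036 ]
railBotInL [0.6123 0.0352 0.006 ]
railBotInR [0.5185 0.0206 0.006 ]
pR [0.5098 0.0512 0.036 ]
pL [0.6043 0.0626 0.036 ]
pR2 [0.497  0.1524 0.036 ]
fl fr (np.float64(0.0382), np.float64(3.1))
br fr (np.float64(0.017), np.float64(-93.4))
tl tr (np.float64(0.0408), np.float64(5.1))
tbr tr (np.float64(0.0178), np.float64(-79.9))
tbl tbr (np.float64(0.0404), np.float64(1.3))
c1 c2 (np.float64(0.2307), np.float64(6.1))
c2 c3 (np.float64(0.1662), np.float64(-84.9))
c4 c3 (np.float64(0.2305), np.float64(5.8))
railL railR (np.float64(0.1009), np.float64(6.9))
railBotInL railBotInR (np.float64(0.0949), np.float64(8.8))
pL pR (np.float64(0.0952), np.float64(6.9))
pR pR2 (np.float64(0.102), np.float64(-82.8))
```

```bash
cat >> h.py <<'E'
from scipy.spatial.transform import Rotation as Ro
def goto(x,y,z,yaw):
    s=bot.observe(); R=Ro.from_euler('xyz',s['tool_rot']); d=np.array([x,y,z])-s['position']
    T=Ro.from_euler('xyz',[np.pi,0,yaw]); r=(R.inv()*T).as_rotvec()/2/np.pi
    print('clock',s['clock'],'pos',s['position'].round(4),s['tool_rot'].round(4),'shift',R.inv().apply(d).round(4),'turn',r.round(4))
E
python3 - <<'E'
from h import *
p=load('s0')
B=lambda u,v,z:px(p,u/7+240-.43,v/7+130-.43,z)[:2].round(3)
print('purple',B(75,392,0),B(100,408,0),B(187,373,0),'red',B(400,302,0),B(450,338,0),B(520,318,0),'yel',B(510,495,0),B(625,495,0))
print('box',[px(p,u,v,0)[:2].round(3) for u,v in [(302,130),(345,137),(340,160),(367,165),(310,218),(272,140)]])
goto(.51,-.165,.22,.05)
E
```

```text
purple [ 0.592 -0.163] [ 0.58  -0.161] [ 0.563 -0.194] red [ 0.516 -0.275] [ 0.491 -0.265] [ 0.474 -0.291] yel [ 0.435 -0.199] [ 0.401 -0.221]
box [array([ 0.597, -0.472]), array([ 0.471, -0.508]), array([ 0.44 , -0.391]), array([ 0.369, -0.41 ]), array([ 0.414, -0.141]), array([ 0.648, -0.373])]
clock 0.1 pos [ 0.2187 -0.5852  0.2308] [-3.1406e+00  1.0000e-04  3.5780e-01] shift [ 0.42   -0.2915  0.011 ] turn [-0.0002  0.      0.049 ]
```

>>> move_arm --moves '[[[1,0.21,-0.145,0.005,0,0,0.025],[1,0.21,-0.145,0.005,0,0,0.025],[1,0.21,-0.145,0.005,0,0,0.025],[1,0.21,-0.145,0.005,0,0,0.025],[1,0.21,-0.145,0.005,0,0,0.025]]]'

```text
clock: 0.6
position: [0.3624, -0.3785, 0.2263]
tool_rot: [-3.141, 0.0, 0.201]
force: [1.3, -0.1, 0.3]
grip_width: 0.0854
finger_force: 0.0
```

```bash
python3 - <<'E'
from h import *
goto(.50,-.165,.22,.05)
E
```

```text
clock 0.6 pos [ 0.3624 -0.3785  0.2263] [-3.1414e+00  2.0000e-04  2.0060e-01] shift [ 0.1773 -0.1818  0.0063] turn [-0.     0.     0.024]
```

>>> move_arm --moves '[[[0.8,0.177,-0.182,0.006,0,0,0.024],[0.8,0.177,-0.182,0.006,0,0,0.024],[0.8,0.177,-0.182,0.006,0,0,0.024],[0.8,0.177,-0.182,0.006,0,0,0.024],[0.8,0.177,-0.182,0.006,0,0,0.024]]]'

```text
clock: 1.1
position: [0.4943, -0.1731, 0.2206]
tool_rot: [3.142, 0.0, 0.05]
force: [1.3, -1.5, 0.2]
grip_width: 0.0683
finger_force: 0.0
```

>>> move_arm --moves '[[[0.8,0,0,0,0,0,0],[0.8,0,0,0,0,0,0]]]'

```text
clock: 1.3
position: [0.4939, -0.1739, 0.2203]
tool_rot: [-3.141, 0.001, 0.052]
force: [-0.2, -0.8, -0.9]
grip_width: 0.0686
finger_force: 0.0
```

```bash
python3 - <<'E'
from h import *
goto(.50,-.165,.22,.05)
a,p=snap('wrist','w0')
cv2.imwrite('pics/w0b.png',cv2.resize(a,(768,576),interpolation=cv2.INTER_CUBIC)[:,:,::-1])
goto(.50,-.165,.22,.05)
E
```

```text
clock 1.3 pos [ 0.4939 -0.1739  0.2203] [-3.1413e+00  7.0000e-04  5.2300e-02] shift [ 0.0066 -0.0086  0.0003] turn [-0.      0.0001  0.0004]
clock 1.35 pos [ 0.4933 -0.1752  0.2204] [3.1415e+00 7.0000e-04 5.0100e-02] shift [ 0.0072 -0.0099  0.0004] turn [0.     0.0001 0.    ]
```

View pics/w0b.png

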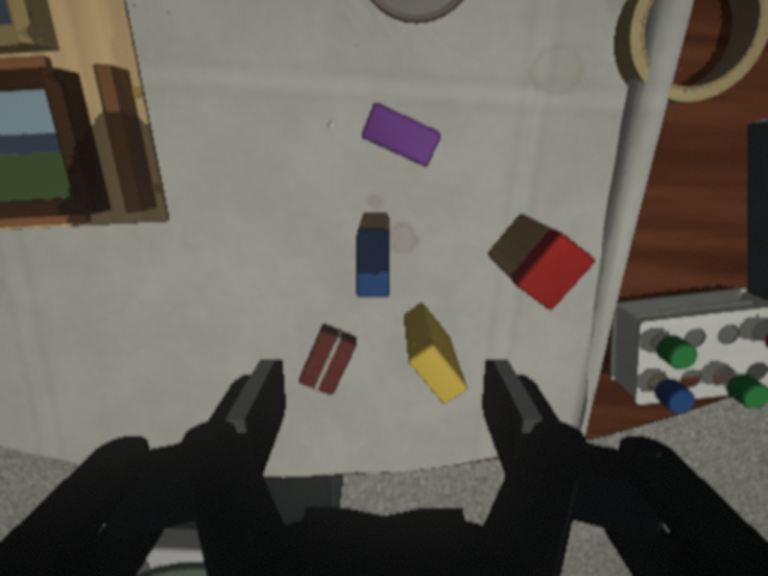

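The wrist view shows the blue spacer (373,262), aligned with the tool. Red is at (550,262), purple at (402,135) and yellow at (437,360). The tray's right rail is at (125,135), with the gap beside it at (85,150).

```bash
python3 - <<'E'
from h import *
p=load('w0')
W=lambda u,v,z:px(p,u/1.5-.17,v/1.5-.17,z).round(4)[:2]
print('cam',(-p['R'].T@p['t']).round(3))
print('blue near edge top',W(358,297,.09),W(389,297,.09),'dark line',W(373,272,.09),'mid',W(357,255,.09),W(390,255,.09),'foot far',W(361,213,0),W(388,213,0))
print('purple',W(378,102,.09),W(362,137,.09),W(426,166,.09),W(440,132,.09))
print('yel',W(411,351,.09),W(447,402,.09),W(466,386,.09))
print('tray corner',W(168,218,.006),W(128,0,.006),'rail',W(97,66,.036),W(130,66,.036),W(155,208,.036),W(120,212,.036))
print('panel edge R top',W(50,62,.036),W(77,225,.036))
# predicted outline of spacer
for c in [(.497,-.165),(.497,-.168)]:
  for z in (.09,0): print(c,z,[(1.5*proj(p,np.array([c[0]+sx*.022,c[1]+sy*.011,z]))).round() for sx in(1,-1) for sy in (1,-1)])
E
python3 - <<'E'
import cv2
a=cv2.imread('pics/w0.png')[:160,0:120]
cv2.imwrite('pics/w0t.png',cv2.resize(a,None,fx=3.75,fy=3.75,interpolation=cv2.INTER_CUBIC))
E
```

```text
cam [ 0.572 -0.17   0.362]
blue near edge top [ 0.477  -0.1586] [ 0.478  -0.1788] dark line [ 0.4944 -0.1676] mid [ 0.505 -0.157] [ 0.5061 -0.1779] foot far [ 0.5183 -0.1547] [ 0.5194 -0.1767]
purple [ 0.5951 -0.1661] [ 0.5758 -0.1576] [ 0.5614 -0.1962] [ 0.5808 -0.2028]
yel [ 0.4402 -0.1958] [ 0.402  -0.2239] [ 0.4153 -0.2359]
tray corner [5.072e-01 1.000e-04] [0.6594 0.0133] rail [0.6124 0.0233] [0.6135 0.0012] [ 0.5195 -0.0054] [0.5153 0.0205]
panel edge R top [0.6132 0.0542] [0.504  0.0536]
(0.497, -0.165) 0.09 [array([353., 233.]), array([388., 234.]), array([351., 299.]), array([384., 301.])]
(0.497, -0.165) 0 [array([360., 212.]), array([387., 213.]), array([358., 264.]), array([384., 265.])]
(0.497, -0.168) 0.09 [array([357., 233.]), array([393., 235.]), array([355., 300.]), array([389., 301.])]
(0.497, -0.168) 0 [array([364., 212.]), array([390., 213.]), array([362., 264.]), array([388., 265.])]
```

View pics/w0t.png

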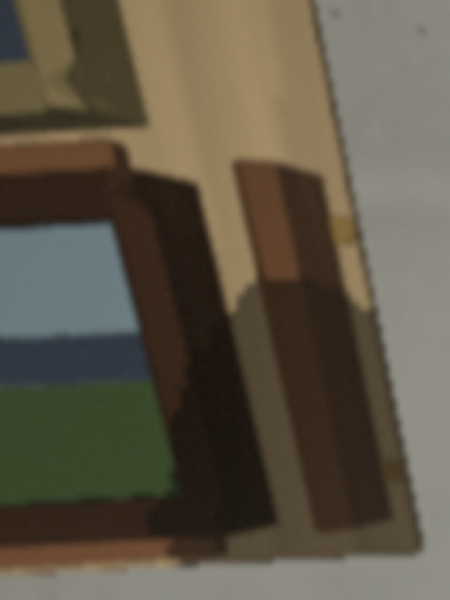

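```bash
python3 - <<'E'
from h import *
p=load('w0')
W=lambda u,v,z:px(p,u/3.75-.37,v/3.75-.37,z)[:2]
q=dict(pf=W(198,185,.006),pn=W(276,522,.006),rif=W(235,162,.03),rin=W(315,532,.03),rof=W(322,180,.006),ron=W(388,515,.006),tc=W(421,550,.006),tf=W(315,0,.006),rtf=W(275,168,.036),rtn=W(350,530,.036))
for k,v in q.items(): print(k,v.round(4))
th=np.radians(6.3); e=np.array([np.cos(th),np.sin(th)]); n=np.array([-e[1],e[0]])
for k,v in q.items(): print(k,'along',(v@e).round(4),'across',(v@n).round(4))
for i,j in[('pf','pn'),('rif','rin'),('rof','ron'),('tf','tc')]: d=q[i]-q[j]; print(i,j,np.degrees(np.arctan2(d[1],d[0])).round(1),np.linalg.norm(d).round(4))
# scene-camera points
for k,v in dict(c1=(.7334,.0297),c2=(.504,.0051),railL=(.6105,.0293),railR=(.5103,.0171),rbL=(.6123,.0352),rbR=(.5185,.0206)).items(): v=np.array(v);print(k,(v@e).round(4),(v@n).round(4))
goto(.498,-.167,.089,.05)
E
```

```text
pf [0.6103 0.055 ]
pn [0.5125 0.0457]
rif [0.6139 0.0289]
rin [0.5141 0.0198]
rof [0.6135 0.0186]
ron [0.5165 0.0096]
tc [5.058e-01 2.000e-04]
tf [0.6595 0.0149]
rtf [0.6123 0.0149]
rtn [0.5162 0.0061]
pf along 0.6126 across -0.0123
pn along 0.5144 across -0.0109
rif along 0.6134 across -0.0386
rin along 0.5132 across -0.0367
rof along 0.6118 across -0.0488
ron along 0.5145 across -0.0471
tc along 0.5028 across -0.0553
tf along 0.6572 across -0.0576
rtf along 0.6102 across -0.0524
rtn along 0.5138 across -0.0506
pf pn 5.5 0.0982
rif rin 5.2 0.1003
rof ron 5.3 0.0973
tf tc 5.5 0.1544
c1 0.7322 -0.051
c2 0.5015 -0.0502
railL 0.61 -0.0379
railR 0.5091 -0.039
rbL 0.6125 -0.0322
rbR 0.5176 -0.0364
clock 1.35 pos [ 0.4933 -0.1752  0.2204] [3.1415e+00 7.0000e-04 5.0100e-02] shift [ 0.0052 -0.008   0.1314] turn [0.     0.0001 0.    ]
```

>>> move_arm --moves '[[[0.7,0.005,-0.008,0.04,0,0,0],[0.7,0.005,-0.008,0.09,0,0,0],[0.7,0.005,-0.008,0.13,0,0,0],[0.7,0.005,-0.008,0.167,0,0,0],[0.7,0.005,-0.008,0.167,0,0,0]]]'

```text
clock: 1.85
position: [0.4952, -0.1674, 0.05]
tool_rot: [-3.14, 0.007, 0.048]
force: [-0.3, 0.4, 0.9]
grip_width: 0.0599
finger_force: 0.0
```

```bash
python3 - <<'E'
from h import *
goto(.498,-.167,.053,.05)
E
```

```text
clock 1.85 pos [ 0.4952 -0.1674  0.05  ] [-3.14    0.0067  0.0482] shift [ 0.0028 -0.0003 -0.003 ] turn [-0.0003  0.0011 -0.0003]
```

>>> move_arm --moves '[[[0.4,0.001,0,-0.002,0,0,0],[0.1,0.001,0,-0.002,0,0,0],[0.1,0.001,0,-0.002,0,0,0],[0.1,0.001,0,-0.002,0,0,0],[0.1,0.001,0,-0.002,0,0,0]]]' --force 40

```text
clock: 2.35
position: [0.5005, -0.1674, 0.0578]
tool_rot: [3.14, -0.003, 0.049]
force: [-1.4, -1.4, 12.9]
grip_width: 0.0212
finger_force: 42.0
```

>>> move_arm --moves '[[[0.1,0,0,0,0,0,0],[0.1,0,0,0,0,0,0],[0.1,0,0,0,0,0,0]]]'

```text
clock: 2.65
position: [0.5005, -0.1674, 0.0578]
tool_rot: [3.14, -0.003, 0.049]
force: [-1.3, -1.0, 12.1]
grip_width: 0.0214
finger_force: 42.0
```

>>> move_arm --moves '[[[0.1,0,0,-0.03,0,0,0],[0.1,0,0,-0.06,0,0,0],[0.1,0,0,-0.09,0,0,0],[0.1,0,0,-0.09,0,0,0]]]'

```text
clock: 3.05
position: [0.5013, -0.1674, 0.1504]
tool_rot: [3.139, -0.007, 0.05]
force: [-0.5, -0.5, -1.5]
grip_width: 0.0212
finger_force: 40.2
```

```bash
python3 - <<'E'
from h import *
th=np.radians(6.3); e=np.array([np.cos(th),np.sin(th)]); n=np.array([-e[1],e[0]])
G=.5625*e-.0245*n; print(G)
goto(G[0],G[1],.15,.103)
E
```

```text
[0.56179153 0.03737351]
clock 3.05 pos [ 0.5013 -0.1674  0.1504] [ 3.1394 -0.007   0.0495] shift [ 0.0705 -0.2015  0.0005] turn [ 0.0004 -0.0011 -0.0085]
```

>>> move_arm --moves '[[[0.1,0.014,-0.04,0,0,0,-0.002],[0.1,0.028,-0.08,0,0,0,-0.004],[0.1,0.042,-0.12,0,0,0,-0.006],[0.1,0.056,-0.16,0,0,0,-0.008],[0.1,0.07,-0.2,0,0,0,-0.0085]]]'

```text
clock: 3.55
position: [0.5596, 0.0381, 0.1464]
tool_rot: [3.142, -0.001, 0.104]
force: [1.6, -1.1, -0.7]
grip_width: 0.0215
finger_force: 40.2
```

>>> move_arm --moves '[[[0.1,0,0,0,0,0,0],[0.1,0,0,0,0,0,0],[0.1,0,0,0,0,0,0],[0.1,0,0,0,0,0,0]]]'

```text
clock: 3.95
position: [0.5591, 0.0352, 0.1459]
tool_rot: [3.141, -0.0, 0.102]
force: [1.0, -0.3, -1.6]
grip_width: 0.0215
finger_force: 40.1
```

```bash
python3 - <<'E'
from h import *
goto(.5618,.0374,.15,.103)
a,p=snap('wrist','w1'); b,q=snap('scene','s1'); snap('side','d1')
goto(.5618,.0374,.15,.103)
cv2.imwrite('pics/w1b.png',cv2.resize(a,(768,576),interpolation=cv2.INTER_CUBIC)[:,:,::-1])
E
```

```text
clock 3.95 pos [0.5591 0.0352 0.1459] [ 3.1412e+00 -2.0000e-04  1.0150e-01] shift [ 0.0029 -0.0019 -0.0041] turn [ 0.0001 -0.     -0.0002]
clock 4.1 pos [0.5592 0.0357 0.1458] [ 3.1415e+00 -1.0000e-04  1.0210e-01] shift [ 0.0028 -0.0014 -0.0042] turn [ 0.     -0.     -0.0001]
```

View pics/w1b.png

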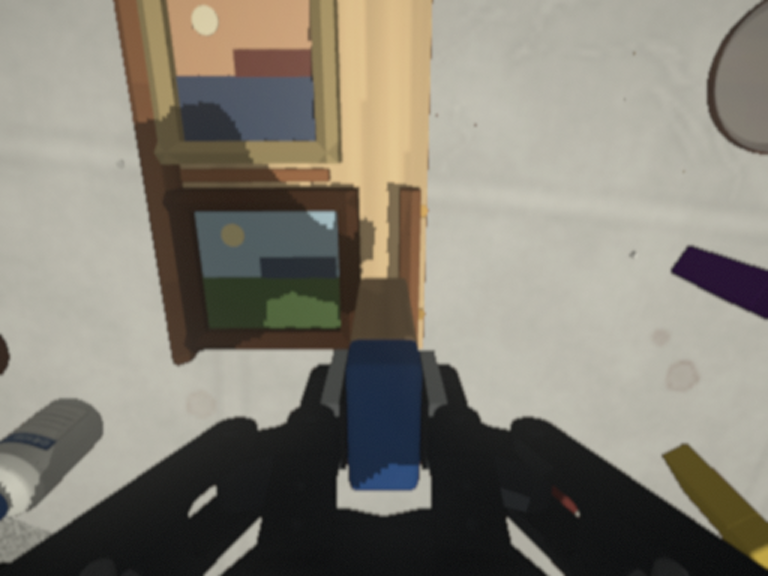

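The spacer is held above the gap. Its front foot edge is at about (355..410,278), the panel's right side at u≈357 and the rail at (390..418,187). One crop for the lateral correction.

```bash
python3 - <<'E'
import cv2
a=cv2.imread('pics/w1.png')[115:235,215:295]
cv2.imwrite('pics/w1c.png',cv2.resize(a,None,fx=5,fy=5,interpolation=cv2.INTER_CUBIC))
E
```

```text
(no output)
```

View pics/w1c.png

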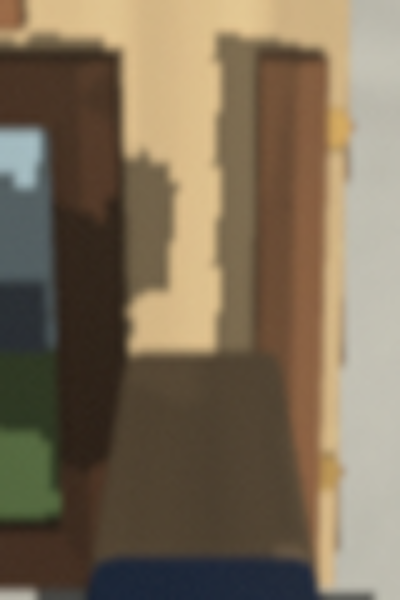

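```bash
python3 - <<'E'
from h import *
p=load('w1')
W=lambda u,v,z:px(p,u/5+215-.4,v/5+115-.4,z)[:2]
th=.103; e=np.array([np.cos(th),np.sin(th)]); n=np.array([-e[1],e[0]])
print('cam',-p['R'].T@p['t'])
q=dict(pf=W(120,55,.006),pn=W(127,345,.006),rf=W(257,55,.006),rn=W(255,345,.006),rtopf=W(257,52,.036),rof=W(326,55,.036),ron=W(320,345,.036),tf=W(350,20,.006),tn=W(338,530,.006),sl=W(129,356,.088),sr=W(276,356,.088),tl=W(90,565,.178),tr=W(315,565,.178))
for k,v in q.items(): print(k,v.round(4),'along',(v@e).round(4),'across',(v@n).round(4))
for i,j in[('pf','pn'),('rf','rn'),('rof','ron'),('tf','tn')]: d=q[i]-q[j]; print(i,j,np.arctan2(d[1],d[0]).round(3))
print('gap w',(q['pn']-q['rn'])@n,(q['pf']-q['rf'])@n)
s=bot.observe();print('tcp across',s['position'][:2]@n,'along',s['position'][:2]@e)
E
```

```text
cam [0.63665848 0.04269101 0.28802245]
pf [0.6095 0.0557] along 0.612 across -0.0073
pn [0.5533 0.0496] along 0.5555 across -0.0075
rf [0.6121 0.0302] along 0.612 across -0.0329
rn [0.5558 0.0243] along 0.5554 across -0.033
rtopf [0.6152 0.0316] along 0.6152 across -0.0319
rof [0.6159 0.02  ] along 0.6147 across -0.0434
ron [0.5656 0.0147] along 0.5641 across -0.0435
tf [0.6202 0.0137] along 0.6183 across -0.0502
tn [0.5179 0.0028] along 0.5154 across -0.0505
sl [0.5759 0.0472] along 0.5777 across -0.0123
sr [0.578  0.0265] along 0.5777 across -0.0331
tl [0.5852 0.0468] along 0.5869 across -0.0136
tr [0.5871 0.0286] along 0.5869 across -0.0319
pf pn 0.108
rf rn 0.104
rof ron 0.104
tf tn 0.106
gap w 0.02547881266442317 0.02567398552144619
tcp across -0.021940872314714113 along 0.5598739414811705
```

>>> move_arm --moves '[[[0.1,0.005,-0.0022,0,0,0,-0.0005],[0.1,0.005,-0.0022,0.015,0,0,-0.0005],[0.1,0.005,-0.0022,0.03,0,0,-0.0005],[0.1,0.005,-0.0022,0.042,0,0,-0.0005],[0.1,0.005,-0.0022,0.042,0,0,-0.0005]]]'

```text
clock: 4.6
position: [0.5633, 0.0392, 0.1022]
tool_rot: [3.142, 0.002, 0.107]
force: [0.9, -0.8, -0.7]
grip_width: 0.0215
finger_force: 40.2
```

```bash
python3 - <<'E'
from h import *
th=.104; e=np.array([np.cos(th),np.sin(th)]); n=np.array([-e[1],e[0]])
G=.565*e-.0195*n
goto(G[0],G[1],.064,.105); s=bot.observe(); print(s['position'][:2]@n,s['position'][:2]@e,s['force'])
E
```

```text
clock 4.6 pos [0.5633 0.0392 0.1022] [3.1416e+00 2.3000e-03 1.0650e-01] shift [ 0.0007 -0.      0.0382] turn [0.     0.0004 0.0002]
-0.019507111424486096 0.5643549927151146 [ 0.92341285 -0.75611542 -0.68637117]
```

>>> move_arm --moves '[[[0.1,0,0,0.008,0,0,0],[0.1,0,0,0.014,0,0,0],[0.1,0,0,0.018,0,0,0],[0.1,0,0,0.022,0,0,0],[0.1,0,0,0.024,0,0,0]]]'

```text
clock: 5.1
position: [0.5639, 0.0392, 0.0794]
tool_rot: [3.142, 0.0, 0.106]
force: [-0.1, -0.4, -0.6]
grip_width: 0.0218
finger_force: 40.2
```

>>> move_arm --moves '[[[0.1,0,0,0.005,0,0,0],[0.1,0,0,0.009,0,0,0],[0.1,0,0,0.012,0,0,0],[0.1,0,0,0.014,0,0,0],[0.1,0,0,0.015,0,0,0]]]'

```text
clock: 5.6
position: [0.5639, 0.0393, 0.0644]
tool_rot: [-3.142, 0.0, 0.106]
force: [-0.1, -0.5, -1.1]
grip_width: 0.0213
finger_force: 40.2
```

>>> move_arm --moves '[[[0.1,0,0,0.001,0,0,0],[0.1,0,0,0.002,0,0,0],[0.1,0,0,0.003,0,0,0],[0.1,0,0,0.003,0,0,0]]]'

```text
clock: 6.0
position: [0.5646, 0.0396, 0.0636]
tool_rot: [-3.141, -0.002, 0.106]
force: [-9.4, 0.0, 35.8]
grip_width: 0.0217
finger_force: 45.5
```

On the floor. I'll ease off and release.

>>> move_arm --moves '[[[0.1,0,0,-0.002,0,0,0],[0.1,0,0,-0.002,0,0,0],[0.4,0,0,-0.002,0,0,0],[0.6,0,0,-0.002,0,0,0],[0.6,0,0,-0.002,0,0,0]]]'

```text
clock: 6.5
position: [0.5639, 0.0392, 0.0635]
tool_rot: [-3.142, 0.0, 0.106]
force: [0.7, 0.1, -0.1]
grip_width: 0.0513
finger_force: 0.0
```

>>> move_arm --moves '[[[0.6,0,0,-0.02,0,0,0],[0.6,0,0,-0.05,0,0,0],[0.6,0,0,-0.09,0,0,0],[0.6,0,0,-0.13,0,0,0],[0.6,0,0,-0.13,0,0,0]]]'

```text
clock: 7.0
position: [0.5662, 0.0395, 0.1985]
tool_rot: [-3.141, -0.007, 0.106]
force: [0.5, -0.1, -0.2]
grip_width: 0.0515
finger_force: 0.0
```

```bash
python3 - <<'E'
from h import *
a,p=snap('wrist','w2'); b,q=snap('scene','s2'); c,_=snap('side','d2')
z=lambda i:cv2.resize(i,(400,300),interpolation=cv2.INTER_CUBIC)
m=np.vstack([np.hstack([z(a),z(b[130:310,100:340])]),np.hstack([z(c[130:340,100:380]),z(a[120:380,130:390])])])
cv2.imwrite('pics/m2.png',m[:,:,::-1])
E
```

```text
(no output)
```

View pics/m2.png

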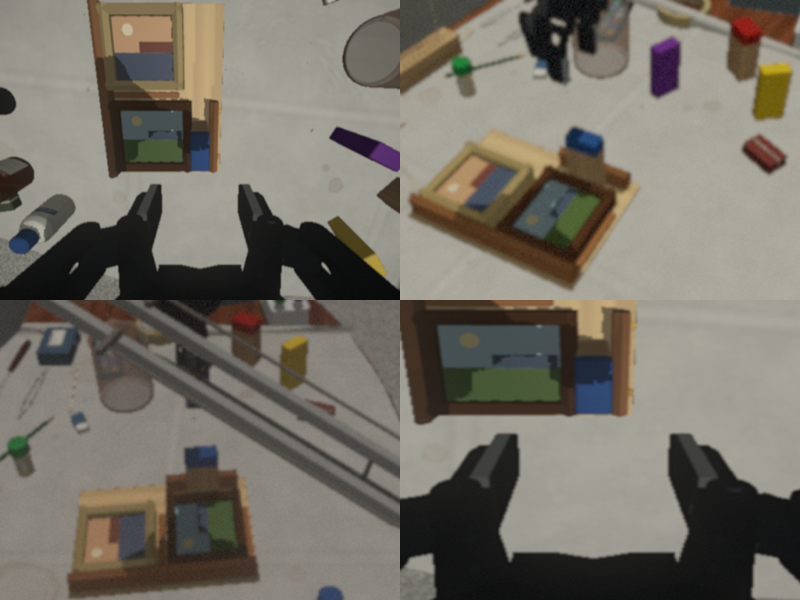

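The composite shows the blue spacer upright and seated between the dark panel and the rail. It spans about 0.54–0.58 m along a rail that runs 0.513–0.612 m. The red spacer still stands on the table and the gripper is clear.

```bash
python3 -c "
from workcell import bot
print(bot.job_done())"
```

```text
the job is handed in; nothing more can be done
None
```

The blue-topped (thin) spacer stands upright in the 25 mm gap, on the tray floor and within the rail's length; the red-topped one was left standing on the table, and the job was handed in at about 7 s.

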